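Lever up the lid of the test-block well

ROBOT

A 6-joint arm with a two-finger parallel gripper is mounted at the origin on a cart in front of the work surface, level with it; the furniture and walls round the work are solid. World frame = base frame: x ahead of the robot, y to its left, z up, the work surface at z = 0. Lengths are in m, angles in rad, forces in N, time in s.
With the tool pointing down it reaches from about 0.375 to 0.9 m from the base axis. Payload 3.1 kg.
Tool frame: the origin (TCP) lies at the very end of the fingers, on their centre line; the grasp point (between the pads) lies 19 mm behind it (manip.pinch_z is the distance from the TCP to the grasp point, in m); z points along the fingers, y is the line along which they close (so a half turn about z gives the same grasp; the last joint's range is limited). The gripper opens to 85 mm and grips with 20 to 120 N. Pads are 22 mm wide; open, the fingers measure 114 mm over their backs; the gripper's body (76 mm by 85 mm) begins 54 mm behind the grasp point. The pads swing forward as they close: fully open they stand 13 mm farther back than shut.
Start: joints at [-1.292, 0.527, 1.433, -0, 1.181, -0.178], TCP at [0.276, -0.561, 0.231] pointing down, gripper open.
Joint ranges: [-3.08, 3.08], [-0.75, 2.2], [0.22, 2.44], [-1.43, 4.57], [0, 2.65], [-2.85, 2.85]. Speed limits (rad/s): [2.79, 2.79, 3.14, 3.14, 3.14, 3.14].

INTERFACE

Orientations are given as a unit quaternion [x, y, z, w].
In Python, from station import manip gives the robot as it stands.
- The arm moves only by the tool servo_tool, never from a script. Its argument "commands" is one flat list of numbers, 7 for each row, row after row: the shift along the tool's x, y, z each as a share of 500 mm, from -1 to 1, then the turn, a rotation vector about the tool's x, y, z each as a share of 360 degrees, from -1 to 1, then the opening, from -1 (shut) to 1 (fully open). In form: [dx, dy, dz, rx, ry, rz, claw, dx, dy, dz, rx, ry, rz, claw, ...]. A call has 1 to 12 rows; each row shifts and turns the commanded pose from where the row before left it, along the tool's axes as they then stand; what a row does not reach is not made up. A row lasts 1/12 s, in which the tool goes at most 41.7 mm and 7.16 degrees, less where a joint would pass 70% of its speed; a pose out of reach is approached as far as the arm can. A call with a number of a shift or a turn outside -1 to 1 is refused whole. A call with a gripper value outside its range is refused whole. The fingers move at their own pace and stop on an object; "force" is the grip in N (left out, the last holds). Time passes only in rows, so rows that do not move let the fingers close. It gives the time, the measured TCP pose, the force, the opening and the grip force at its end, in the units of the state.
- manip.sense(): the state, without advancing time (a new reading comes with each control period).
- manip.snapshot(name): name is "side" or "top" or "wrist"; returns a dict with "img" (384x512x3 uint8, red, green, blue), "mtx" (3x3 intrinsics, pixels), "world_to_cam" (4x4, takes a point from world to camera coordinates). Camera axes: x right, y up, looking along -z (the intrinsics and any distortion apply to the point x, -y, -z); pixel columns grow to the right and rows downward; lengths in m; the calibration is good to about 2 mm. A picture is of the moment at which its call begins. There is no depth.
- manip.sign_off(): hands the job in; it is judged then, once.
Trained networks look in a picture, given as the dict that the camera call returned (one of the last four; its "shot" number tells which), for a name from the list of things; names that differ only in an ending like _2 or _b are one class to them, and where a whole thing is asked for, a point or a joint stands for the part that bears it (a point fixed in the world has none). Each returns a list of dicts, best first, with "conf" (0 to 1); they miss things now and then, are a little off and sometimes report something else, mostly with a low value. They report only what shows in the picture. A call takes as long as a camera call. They do not tell look-alikes from the thing itself.
- manip.look_for(picture, query): "box" ([left, top, width, height] in pixels, round what is visible of it).
- manip.silhouettes(picture, query): "pixels" (384x512 bool, what is visible of it) and "box" ([left, top, width, height] in pixels, round what is visible of it).
The state is a dict: "t": time; "q": joint angles; "qd": joint speeds; "tau": joint torques, N m; "tcp_pos": TCP position; "tool_rot": TCP orientation; "force": force on the tool from outside, world axes, zero at the start; "ft_torque": the same for the moment, N m; "finger_gap": opening from 0.0 (shut) to 1.0 (fully open); "gripper_force": force on a finger pad.
Only numpy, scipy, OpenCV 4.12 (cv2) and the standard library are available. Lean on these libraries where they do the work, as an engineer would, in place of code of your own. Each camera call takes 0.05 s, during which the arm holds its last target. There are 200 camera calls.

TASK

Put a fingertip between the lever and the dark upright peg on the yellow chock's tail, and push the peg away from the lever so that the whole chock slides out from under the lever's raised long end and stands on the bench clear of it. Then press the lever's red pad all the way down, until the rubber foot under it is on the bench, so that the toe raises the heavy steel lid; finish while still holding the lever down and the lid up. Pick nothing up, and do not touch the box or its lid or disturb the other things on the bench.

Things in the scene. Friction and masses are not known exactly. Their poses are not given: they have to be found in the camera images.
- rig: Fixed blue box with grey base plate and the lever's fulcrum. Origin on the bench (z = 0) below the fulcrum; x is level and runs along the lever from its long end (-x) to the lid (+x), z up. Base plate x -38..192, y -62..62 mm, 8 thick; the chock and long end are over bare bench beyond it. Cheeks beside the fulcrum: 65 mm high, x and y -22..22 mm. The lid's near edge is at x = 64 mm.
- press_pad (a point): Centre of the top of the red ribbed pad (40 mm along the lever, 34 across) at the lever's long end, 135 mm from the fulcrum. At rest about 85 mm above the bench; fully down about 26 mm, having swung about the fulcrum (it shifts less than 12 mm level). Needs a push of about 4 to 10 N; let go, the lid drops and the long end rises again.
- lever_pivot (a point): Point on the underside of the lever that rests on the fulcrum rod, 45 mm above the bench. Two lugs under the bar keep the rod between them.
- chock_mid (a point): Centre (half-way up) of the main block of the loose yellow plastic chock, 46 mm along the lever, 40 across, 45 tall, standing on the bench under the lever's long end about 115 mm from the fulcrum, turned up to 0.25 rad against the lever; about 0.16 kg, slides easily. The lever is 10 to 25 mm above it; the top of lever and pad is nowhere over 90 mm above the bench.
- chock_peg (a point): On the axis of the upright dark peg (12 mm across, top 45 mm above the bench), point 30 mm above the bench. It stands on the chock's tail, a flat bar 10 mm thick and 24 wide that sticks out beside the lever on the side towards the robot (rig -y); the peg is 72 mm from the middle of the block, leaving about 45 mm between lever and peg for a finger.
- well_lid (a joint): Angle of the heavy dark steel lid (about 1.6 kg, 116x112x16 mm, hinged along its far edge): 0 shut, growing as its near edge rises; about 0.25 with the lever fully down, at most 0.07 while the chock blocks it.
- black_puck_mid (a point): Bystander: black round resin specimen puck, 30 mm across, 16 mm tall; point at its centre.
- cream_puck_mid (a point): Bystander: cream round resin specimen puck, 30 mm across, 20 mm tall; point at its centre.
- bar_offcut_mid (a point): Bystander: upright brown round bar offcut, 32 mm across, 48 mm tall; point at its centre.
- square_block_mid (a point): Bystander: flat square steel test block, 50x50x10 mm; point at its centre.
- vee_anvil_mid (a point): Bystander: steel vee anvil, 40x40x30 mm; point at its centre.
- lever: The loose lever, a flat bar 30 mm wide, 10 thick, 236 long, resting across the fulcrum rod with its heavy toe down under the lid's lip (80 mm beyond the fulcrum) and its long end (155 mm) up; an 8 mm rubber foot under the long end meets the bench when fully down. Origin at the fulcrum contact on its underside, z up at rest, x along the lever towards the lid.
Not all that is in view belongs to the job. There is more than one size of the part that bears chock_mid; the job needs the larger.

How it is judged:
On the way, in this order (a step that is already met when the one before it is completed fails the run):
1. the chock has been slid out clear of the lever while the lid is still shut ((y of chock_mid in the frame of rig above 0.048 m or y of chock_mid in the frame of rig below -0.048 m or x of chock_mid in the frame of rig below -0.195 m) and value of joint well_lid below 0.05 rad), for 0.2 s.
2. the lid has been raised by pressing the lever (value of joint well_lid above 0.17 rad and contact force between the fingers and lever above 0.5 N), for 0.3 s.
At the end, for the whole second after the job is handed in: The fingers press on the lever (over 0.5 N), its pad lower than 45 mm, and the lid stands still at more than 0.17 rad, carried by the lever on its fulcrum; the chock stands upright on the bench, the centre of its block more than 48 mm to either side of the lever's centre line (or beyond its end) (all of step 2 and velocity of joint well_lid below 0.05 rad/s and height (world z) of press_pad below 0.045 m and contact force between lever and rig above 0.5 N and (y of chock_mid in the frame of rig above 0.048 m or y of chock_mid in the frame of rig below -0.048 m or x of chock_mid in the frame of rig below -0.195 m) and angle between chock_mid's own z axis and vertical below 0.2 rad and height (world z) of chock_mid between 0.015 and 0.032 m); the arm keeps its last pose, push and grip.
It fails at once if the lever is lifted off its fulcrum (height (world z) of lever_pivot above 0.065 m).
It fails at once if the chock is lifted (height (world z) of chock_mid above 0.045 m).
It fails at once if the fingers touch the box or its lid (contact force between the fingers and rig above 2 N).
It fails at once if a bystander is moved more than 25 mm (distance of any of black_puck_mid, cream_puck_mid, bar_offcut_mid, square_block_mid, vee_anvil_mid from where it was at the start of the episode above 0.025 m).
It also fails if it takes over 45 s, if anything falls off the work surface, if the arm or the gripper's body presses on something with over 40 N, if the wrist force passes 120 N, or if a joint passes its speed limit or range.

## Working session

There is one attempt and no reset: what is moved stays moved. The work goes in short steps, Python scripts to look and compute and a tool call to move; the robot and the scene stay as the last step left them, time stands still between calls to the robot, and variables do not carry over. Pictures are saved under pics/ and viewed, at most 10 in all, crops included, and the job is handed in when it is done.

Besides the shell and the picture viewer there is one more tool, called after "Call:" as name(argument=value, ...) on one line, values as JSON. servo_tool: Moves the arm, as the interface text tells. Its arguments: {"type":"object","properties":{"commands":{"type":"array"},"force":{"type":"number"}},"required":["commands"]}

```bash
mkdir -p pics; cat > h.py <<'E'
import numpy as np, cv2
from station import manip
def snap(n,name=None):
    p=manip.snapshot(n)
    if name: cv2.imwrite('pics/'+name,p['img'][:,:,::-1])
    return p
def ray(p,uv):
    T=np.array(p['world_to_cam']);K=np.array(p['mtx'])
    d=np.linalg.inv(K)@np.array([uv[0],uv[1],1.]);d=np.array([d[0],-d[1],-d[2]])
    R=T[:3,:3];return -R.T@T[:3,3],R.T@d
def at(p,uv,z):
    c,d=ray(p,uv);return c+d*(z-c[2])/d[2]
def proj(p,X):
    T=np.array(p['world_to_cam']);c=T[:3,:3]@np.array(X)+T[:3,3]
    q=np.array(p['mtx'])@np.array([c[0],-c[1],-c[2]]);return q[:2]/q[2]
E
python3 - <<'E'
from h import *
a=snap('top','top0.png');b=snap('side','side0.png')
cv2.imwrite('pics/both0.png',cv2.resize(np.vstack([a['img'],b['img']])[:,:,::-1],None,fx=1,fy=.78125))
for p,n in((a,'top'),(b,'side')):
    print(n,ray(p,(256,192)))
    for q in ['press_pad','chock_mid','chock_peg','lever','well_lid','bar_offcut_mid','square_block_mid','black_puck_mid','cream_puck_mid','vee_anvil_mid']:
        print(q,[(r['box'],round(r['conf'],2)) for r in manip.look_for(p,q)[:3]])
E
```

```text
top (array([0.40486168, 0.02194853, 1.19396376]), array([ 0.15348601,  0.03602711, -0.9875126 ]))
press_pad [([175.0, 185.4, 41.6, 69.2], 0.78)]
chock_mid [([185.8, 239.9, 32.1, 17.2], 0.69), ([280.7, 256.8, 14.3, 23.5], 0.68), ([176.6, 185.0, 38.8, 67.7], 0.16)]
chock_peg [([185.5, 238.5, 31.8, 17.4], 0.68), ([279.7, 252.5, 14.1, 28.9], 0.51)]
lever [([176.4, 185.4, 40.1, 65.4], 0.68)]
well_lid [([198.1, 142.9, 47.4, 51.4], 0.67)]
bar_offcut_mid []
square_block_mid [([197.1, 141.2, 48.6, 53.8], 0.22)]
black_puck_mid [([173.5, 185.5, 44.5, 67.5], 0.16)]
cream_puck_mid [([224.3, 219.1, 10.5, 9.3], 0.49)]
vee_anvil_mid [([349.8, 260.1, 18.4, 17.3], 0.56)]
side (array([0.48034968, 0.62694212, 0.91126499]), array([ 0.06703866, -0.59601947, -0.80018285]))
press_pad [([221.9, 254.3, 88.8, 44.6], 0.92)]
chock_mid [([310.3, 193.0, 24.1, 14.0], 0.8), ([175.9, 223.2, 62.9, 54.4], 0.66), ([287.4, 264.0, 27.0, 45.8], 0.58)]
chock_peg [([286.8, 265.7, 21.7, 43.3], 0.72), ([309.5, 191.9, 23.2, 18.5], 0.66)]
lever [([224.7, 255.1, 88.3, 39.8], 0.91)]
well_lid [([177.0, 222.7, 62.2, 55.7], 0.84)]
bar_offcut_mid [([291.4, 166.9, 11.7, 15.4], 0.44)]
square_block_mid []
black_puck_mid [([219.8, 292.2, 12.5, 18.6], 0.71), ([177.5, 222.0, 60.8, 55.2], 0.43)]
cream_puck_mid [([266.1, 247.3, 13.4, 7.8], 0.57)]
vee_anvil_mid [([316.2, 143.6, 17.5, 8.7], 0.48)]
```

View pics/top0.png

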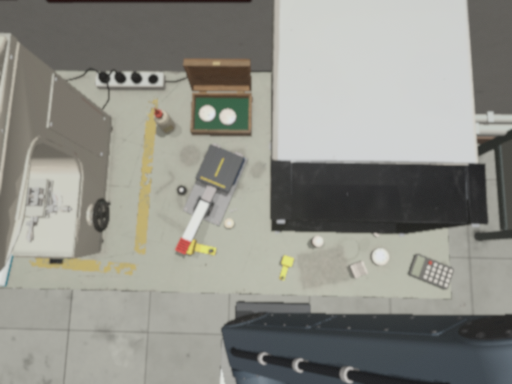

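View pics/side0.png

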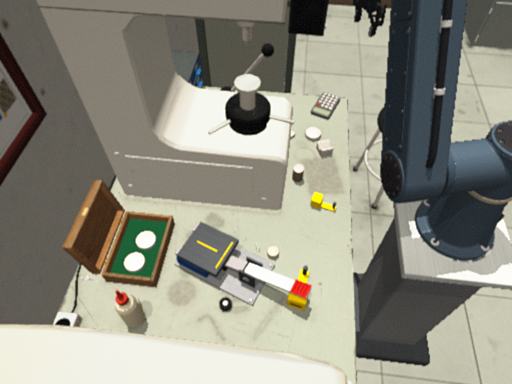

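The top view shows the rig with its lid at (220,170), the lever and red pad end at (185,245), and the large chock's tail and peg at (205,250). The small decoy chock is at (287,265). I'll zoom in to measure.

```bash
python3 - <<'E'
from h import *
a=snap('top');b=snap('side')
A=cv2.resize(a['img'][135:265,160:260],None,fx=4,fy=4,interpolation=3)
B=cv2.resize(b['img'][215:315,170:320],None,fx=3.9,fy=3.9,interpolation=3)
c=np.zeros((600,800,3),np.uint8);c[:520,:400]=A;c[:390,400:400+390]=cv2.resize(b['img'][220:320,225:325],(390,390),interpolation=3)
cv2.imwrite('pics/crop0.png',c[:,:,::-1])
print('pad top',at(a,(184,243),.085),'peg',at(a,(211,251),.045))
def tri(ua,ub):
    (c1,d1),(c2,d2)=ray(a,ua),ray(b,ub)
    s=np.linalg.lstsq(np.c_[d1,-d2],c2-c1,rcond=None)[0];return (c1+d1*s[0]+c2+d2*s[1])/2
for q in ['press_pad','well_lid','chock_peg','chock_mid']:
  for p in (a,b):
    for r in manip.silhouettes(p,q)[:3]:
        m=np.argwhere(r['pixels']);print(q,r['conf'],r['box'],m.mean(0)[::-1])
E
```

```text
pad top [0.42637851 0.26486305 0.085     ] peg [0.40545016 0.19252659 0.045     ]
press_pad 0.83 [173.9, 186.1, 43.9, 67.8] [195.70451436 220.4746922 ]
press_pad 0.93 [224.4, 253.7, 83.4, 44.6] [269.82795699 276.47580645]
press_pad 0.18 [288.2, 265.5, 19.4, 43.0] [298.24550898 292.5239521 ]
well_lid 0.85 [198.5, 143.1, 44.0, 52.1] [219.09668313 168.54269584]
well_lid 0.93 [176.6, 223.7, 62.2, 53.5] [207.50388802 248.46241576]
well_lid 0.34 [318.1, 143.4, 15.2, 11.4] [324.24401914 147.68899522]
chock_peg 0.81 [185.8, 240.2, 29.4, 14.6] [200.21610169 249.02118644]
chock_peg 0.63 [281.9, 252.7, 13.9, 30.2] [285.61375661 266.02645503]
chock_peg 0.8 [308.6, 190.8, 23.8, 20.2] [320.57312253 201.85375494]
chock_peg 0.67 [285.5, 262.7, 23.8, 47.7] [298.65525672 290.80929095]
chock_mid 0.73 [277.7, 257.5, 16.6, 21.1] [285.68062827 265.96858639]
chock_mid 0.6 [187.5, 236.8, 31.8, 16.3] [200.28897338 248.59315589]
chock_mid 0.55 [287.4, 266.0, 21.3, 41.6] [298.44587629 290.92268041]
chock_mid 0.52 [311.1, 194.4, 25.5, 14.3] [320.63706564 202.16216216]
```

View pics/crop0.png

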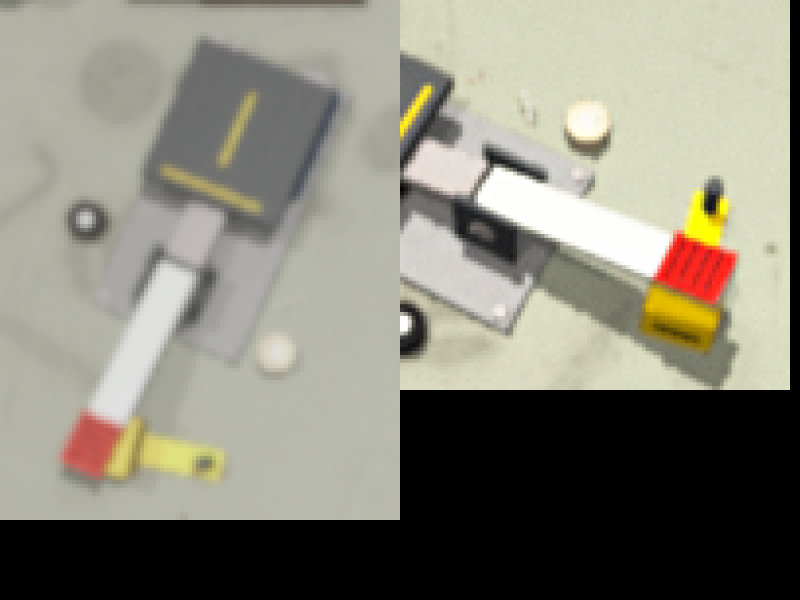

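The crops place the pad centre at about top (183.3,246) / side (301.2,288.5), and the peg top at about top (211.3,250.8) / side (305.3,267.4). The cream puck lies off the slide-out path. Next I triangulate.

```bash
python3 - <<'E'
from h import *
a=snap('top');b=snap('side')
def tri(ua,ub):
    (c1,d1),(c2,d2)=ray(a,ua),ray(b,ub)
    s=np.linalg.lstsq(np.c_[d1,-d2],c2-c1,rcond=None)[0];x=c1+d1*s[0];y=c2+d2*s[1];return (x+y)/2,np.linalg.norm(x-y)
print('pad',tri((183.25,246),(301.2,288.5)),at(a,(183.25,246),.085))
print('peg',tri((211.25,250.75),(305.3,267.4)),at(a,(211.25,250.75),.045),at(b,(305.3,267.4),.045))
f=lambda u,v,z:at(a,(160+u/4,135+v/4),z)
l1,l2=f(222,165,.08),f(252,93,.08)
print('lid dir',np.degrees(np.arctan2(*(l2-l1)[1::-1])))
l1,l2=f(163,172,.08),f(260,212,.08)
print('lid dir perp',np.degrees(np.arctan2(*(l2-l1)[1::-1]))+90)
p1,p2=f(113,417,.083),f(178,265,.062)
print('lever dir',np.degrees(np.arctan2(*(p2-p1)[1::-1])),p1,p2)
t1,t2=f(140,449,.01),f(218,467,.01)
print('tail dir',np.degrees(np.arctan2(*(t2-t1)[1::-1]))+90,t1,t2)
s=manip.sense();print(s['tcp_pos'],s['tool_rot'],s['force'])
from scipy.spatial.transform import Rotation as R
print(R.from_quat(s['tool_rot']).as_matrix().round(3))
E
```

```text
pad (array([0.41641897, 0.26798595, 0.07960875]), np.float64(0.0030271932271389666)) [0.41785447 0.26658259 0.085     ]
peg (array([0.40517493, 0.19314559, 0.03698714]), np.float64(0.002074139070913141)) [0.40619289 0.19181711 0.045     ] [0.40484438 0.19725135 0.045     ]
lid dir -20.306055424314195
lid dir perp -21.530638727190365
lever dir -18.770334547474064 [0.43731147 0.25360389 0.083     ] [0.55052352 0.21512877 0.062     ]
tail dir -11.551356956070052 [0.41571215 0.2470048  0.01      ] [0.40344483 0.18698444 0.01      ]
[ 0.27570534 -0.56088374  0.23129116] [ 9.74029709e-01  2.26420241e-01  7.51452044e-06 -1.78118985e-05] [ 0.12449543 -0.41602307 -0.33417818]
[[ 0.897  0.441  0.   ]
 [ 0.441 -0.897  0.   ]
 [ 0.    -0.    -1.   ]]
```

```bash
python3 - <<'E'
from h import *
a=snap('top');b=snap('side')
for z in(0,.2,.4,.6): print(z,at(a,(300,232),z),at(a,(272,200),z))
print(at(b,(278,204),0),at(b,(290,130),0), at(b,(292,98),.1))
print('cream',at(a,(229,223.5),.02))
E
```

```text
0 [ 0.46872142 -0.07206541  0.        ] [0.56611029 0.01519407 0.        ]
0.2 [ 0.45802432 -0.0563172   0.2       ] [0.53909966 0.0163255  0.2       ]
0.4 [ 0.44732722 -0.040569    0.4       ] [0.51208902 0.01745694 0.4       ]
0.6 [ 0.43663012 -0.02482079  0.6       ] [0.48507838 0.01858837 0.6       ]
[ 0.48818142 -0.01644875  0.        ] [ 0.47384173 -0.32562488  0.        ] [ 0.477886   -0.36884461  0.1       ]
cream [0.48913612 0.14468295 0.02      ]
```

Call:
servo_tool(commands=[0.048,-0.064,0,0,0,0,-1,0.048,-0.064,0,0,0,0,-1,0.048,-0.064,0,0,0,0,-1,0.048,-0.064,0,0,0,0,-1,0.048,-0.064,0,0,0,0,-1,0.048,-0.064,0,0,0,0,-1,0.048,-0.064,0,0,0,0,-1,0.048,-0.064,0,0,0,0,-1,0.048,-0.064,0,0,0,0,-1,0.048,-0.064,0,0,0,0,-1,0.048,-0.064,0,0,0,0,-1,0.048,-0.064,0,0,0,0,-1])

```text
t: 2.8
tcp_pos: [0.3649, -0.0876, 0.2317]
tool_rot: [0.974, 0.226, 0.0, 0.0]
force: [0.9, -0.6, 0.9]
finger_gap: -0.0
gripper_force: 0.0
```

Call:
servo_tool(commands=[0.039,-0.057,0,0,0,0,-1,0.039,-0.057,0,0,0,0,-1,0.039,-0.057,0,0,0,0,-1,0.039,-0.057,0,0,0,0,-1,0.039,-0.057,0,0,0,0,-1,0.039,-0.057,0,0,0,0,-1,0.039,-0.057,0,0,0,0,-1,0.039,-0.057,0,0,0,0,-1,0.039,-0.057,0,0,0,0,-1,0,0,0,0,0,-0.019,-1,0,0,0,0,0,-0.019,-1,0,0,0,0,0,-0.019,-1])

```text
t: 3.8
tcp_pos: [0.4091, 0.2194, 0.2313]
tool_rot: [0.916, 0.4, 0.0, 0.0]
force: [0.1, 0.1, 0.2]
finger_gap: -0.007
gripper_force: 0.0
```

Call:
servo_tool(commands=[0,0,0,0,0,-0.019,-1,0,0,0,0,0,-0.019,-1,0,0,0,0,0,-0.019,-1,0,0,0,0,0,-0.019,-1,0,0,0,0,0,0,-1])

```text
t: 4.22
tcp_pos: [0.4092, 0.2184, 0.2315]
tool_rot: [0.798, 0.603, 0.0, 0.0]
force: [0.2, -0.7, -0.4]
finger_gap: 0.003
gripper_force: 0.0
```

```bash
python3 - <<'E'
from h import *
p=snap('wrist')
cv2.imwrite('pics/w1.png',p['img'][:,:,::-1])
from scipy.spatial.transform import Rotation as R
s=manip.sense();print(s['tcp_pos'],s['q']);print(R.from_quat(s['tool_rot']).as_matrix().round(3))
for X in ([.4055,.194,.045],[.417,.267,.085],[.411,.2195,.01]): print(proj(p,X))
for q in ['chock_peg','press_pad','chock_mid','lever']:
    for r in manip.silhouettes(p,q)[:2]:
        m=np.argwhere(r['pixels']);print(q,r['conf'],r['box'],m.mean(0)[::-1])
E
```

```text
[0.4092611  0.21842715 0.23146841] [2.48622462e-01 3.11438862e-01 1.82307988e+00 1.81152757e-05
 1.00666894e+00 5.29356046e-01]
[[ 0.277  0.961  0.   ]
 [ 0.961 -0.277  0.   ]
 [ 0.     0.    -1.   ]]
[257.75576804 187.87933937]
[250.07274823 133.68325316]
[256.33885553 162.22430694]
chock_peg 0.95 [240.9, 111.5, 28.6, 80.8] [256.35990037 158.07845579]
chock_peg 0.38 [253.0, 302.2, 8.5, 17.7] [254.21686747 307.91566265]
press_pad 0.6 [231.3, 114.0, 181.5, 41.4] [317.17966953 134.87157498]
chock_mid 0.89 [243.3, 108.5, 26.3, 80.0] [256.01449275 159.46113307]
lever 0.83 [229.0, 111.0, 185.2, 44.3] [316.54209486 134.99426877]
lever 0.65 [240.3, 109.0, 31.5, 81.2] [256.2887574  157.52071006]
```

View pics/w1.png

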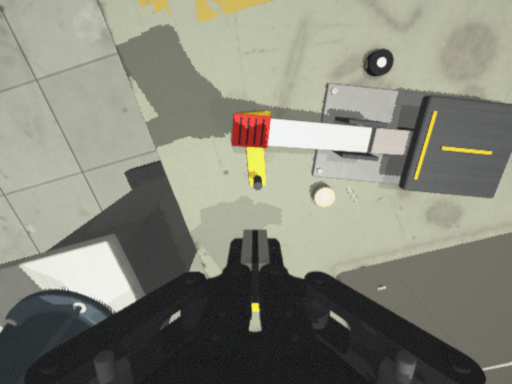

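The wrist view shows the peg top at (258,182), the pad centre at (251,130), and the tail running between them.

```bash
python3 - <<'E'
from h import *
p=snap('wrist')
print(ray(p,(256,192)))
for z in(.045,.01):print('peg',at(p,(258,181),z),at(p,(258,187),z))
print('pad',at(p,(251,130),.085), 'lever far',at(p,(365,137),.062))
print('tail start',at(p,(256,148),.01),'tail end',at(p,(258.5,188),.01))
c=cv2.resize(p['img'][95:220,215:345],None,fx=4.5,fy=4.5,interpolation=3);cv2.imwrite('pics/w1c.png',c[:,:,::-1])
E
```

```text
(array([0.43084681, 0.29684169, 0.37418893]), array([-0.08421704, -0.30969525, -0.94714436]))
peg [0.40812156 0.20277742 0.045     ] [0.40592407 0.19503054 0.045     ]
peg [0.40570537 0.19277632 0.01      ] [0.40327424 0.18420578 0.01      ]
pad [0.41910332 0.27032193 0.085     ] lever far [0.54206033 0.22432719 0.062     ]
tail start [0.41585161 0.23851441 0.01      ] tail end [0.40355129 0.18256773 0.01      ]
```

View pics/w1c.png

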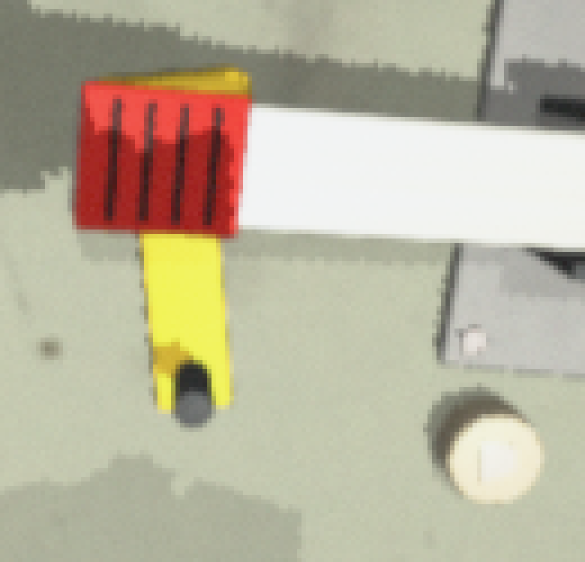

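Call:
servo_tool(commands=[0.012,0.002,0,0,0,0,-1,0,0,0.068,0,0,0,-1,0,0,0.068,0,0,0,-1,0,0,0.068,0,0,0,-1,0,0,0.068,0,0,0,-1,0,0,0.02,0,0,0,-1,0,0,0,0,0,0,-1])

```text
t: 5.1
tcp_pos: [0.4101, 0.2236, 0.0825]
tool_rot: [0.799, 0.602, -0.003, -0.001]
force: [1.1, 1.0, 0.0]
finger_gap: -0.0
gripper_force: 0.0
```

```bash
python3 - <<'E'
from h import *
p=snap('wrist');b=snap('side')
s=manip.sense();print(s['tcp_pos'],s['force'])
c=np.hstack([cv2.resize(p['img'][60:260,160:340],(400,444),interpolation=3),cv2.resize(b['img'][220:320,225:325],(400,444),interpolation=3)]);cv2.imwrite('pics/w2.png',c[:,:,::-1])
E
```

```text
[0.41214121 0.22417766 0.08511796] [0.33089191 0.05664538 0.39031639]
```

View pics/w2.png

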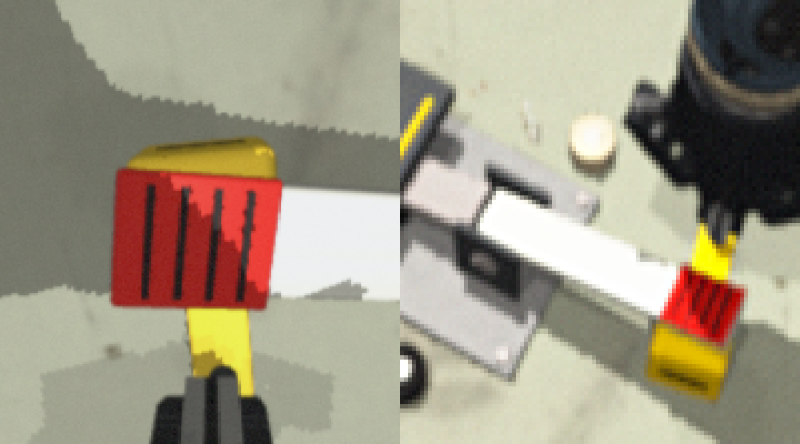

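The finger is above the tail, between pad and peg. I'll lower it and push.

Call:
servo_tool(commands=[0,0,0.04,0,0,0,-1,0,0,0.04,0,0,0,-1,0,0,0.035,0,0,0,-1,0,0,0,0,0,0,-1])

```text
t: 5.53
tcp_pos: [0.4119, 0.224, 0.0271]
tool_rot: [0.798, 0.602, -0.0, -0.0]
force: [-0.9, -0.3, 0.5]
finger_gap: 0.001
gripper_force: 0.0
```

Call:
servo_tool(commands=[-0.014,0,0,0,0,0,-1,-0.014,0,0,0,0,0,-1,-0.014,0,0,0,0,0,-1,-0.014,0,0,0,0,0,-1,-0.014,0,0,0,0,0,-1])

```text
t: 5.95
tcp_pos: [0.4032, 0.1898, 0.0289]
tool_rot: [0.799, 0.602, 0.002, 0.001]
force: [0.3, 2.8, 2.6]
finger_gap: 0.002
gripper_force: 1.5
```

Call:
servo_tool(commands=[-0.014,0,0,0,0,0,-1,-0.014,0,0,0,0,0,-1,-0.014,0,0,0,0,0,-1,-0.014,0,0,0,0,0,-1,-0.014,0,0,0,0,0,-1,-0.014,0,0,0,0,0,-1,-0.007,0,0,0,0,0,-1,0,0,0,0,0,0,-1])

```text
t: 6.62
tcp_pos: [0.3885, 0.1455, 0.0276]
tool_rot: [0.799, 0.602, -0.001, -0.001]
force: [-0.6, -0.6, -0.2]
finger_gap: 0.003
gripper_force: 0.0
```

```bash
python3 - <<'E'
from h import *
p=snap('wrist');b=snap('side')
s=manip.sense();print(s['tcp_pos'],s['force'])
c=np.hstack([cv2.resize(p['img'][40:240,160:340],(400,444),interpolation=3),cv2.resize(b['img'][220:320,225:325],(400,444),interpolation=3)]);cv2.imwrite('pics/w3.png',c[:,:,::-1])
E
```

```text
[0.3888798  0.14608248 0.02758528] [ 0.45885352 -0.07687953 -0.14389243]
```

View pics/w3.png

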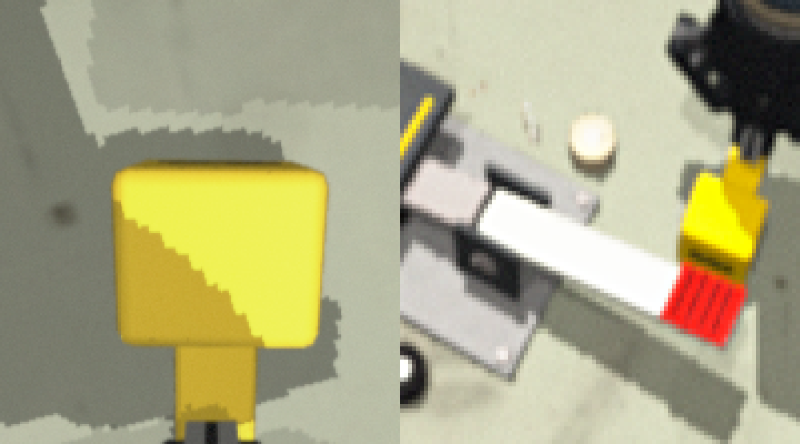

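The chock is fully clear of the lever: its block is about 70 mm to the side and the pad is still up. Now I raise the fingers and move over the pad.

Call:
servo_tool(commands=[0,0,-0.068,0,0,0,-1,0,0,-0.068,0,0,0,-1,0,0,-0.068,0,0,0,-1,0,0,0,0,0,0,-1,0.0626,-0.003,0,0,0,0,-1,0.0626,-0.003,0,0,0,0,-1,0.0626,-0.003,0,0,0,0,-1,0.0626,-0.003,0,0,0,0,-1,0,0,0,0,0,0,-1])

```text
t: 7.47
tcp_pos: [0.4203, 0.2731, 0.1298]
tool_rot: [0.797, 0.604, 0.003, 0.0]
force: [-0.1, 0.4, -0.6]
finger_gap: -0.0
gripper_force: 0.0
```

```bash
python3 - <<'E'
from h import *
a=snap('top');b=snap('side')
s=manip.sense();print(s['tcp_pos'],s['force'])
c=np.hstack([cv2.resize(b['img'][220:320,225:325],(500,500),interpolation=3)]);cv2.imwrite('pics/w4.png',c[:,:,::-1])
print(proj(b,s['tcp_pos']))
E
```

```text
[0.41746607 0.26920419 0.12910247] [-0.12411343 -0.55403566  0.6763231 ]
[302.27544092 279.76943708]
```

View pics/w4.png

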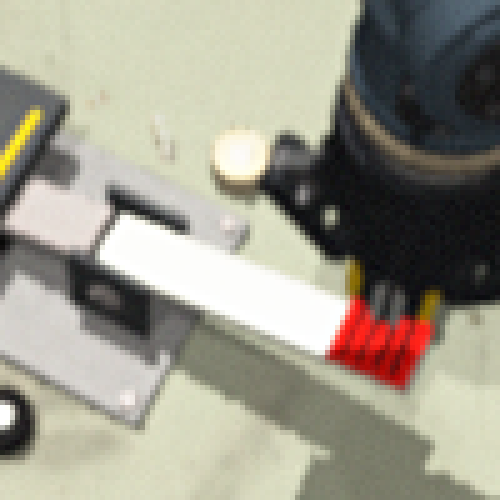

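The fingertips are centred over the red pad, so I press down.

Call:
servo_tool(commands=[0,0,0.035,0,0,0,-1,0,0,0.035,0,0,0,-1,0,0,0.012,0,0,0,-1,0,0,0.012,0,0,0,-1,0,0,0.012,0,0,0,-1,0,0,0.012,0,0,0,-1,0,0,0,0,0,0,-1])

```text
t: 8.15
tcp_pos: [0.4163, 0.2676, 0.0705]
tool_rot: [0.799, 0.602, -0.002, -0.001]
force: [-3.9, 0.9, 6.2]
finger_gap: -0.001
gripper_force: 2.9
```

Call:
servo_tool(commands=[0,0,0.012,0,0,0,-1,0,0,0.012,0,0,0,-1,0,0,0.012,0,0,0,-1,0,0,0.012,0,0,0,-1,0,0,0,0,0,0,-1])

```text
t: 8.57
tcp_pos: [0.4154, 0.2679, 0.0468]
tool_rot: [0.799, 0.602, -0.002, -0.001]
force: [-5.9, 3.1, 6.8]
finger_gap: -0.001
gripper_force: 3.5
```

Call:
servo_tool(commands=[0,-0.003,0.012,0,0,0,-1,0,-0.003,0.012,0,0,0,-1,0,0,0.01,0,0,0,-1,0,0,0,0,0,0,-1])

```text
t: 8.9
tcp_pos: [0.4163, 0.2691, 0.0304]
tool_rot: [0.798, 0.602, 0.001, 0.0]
force: [-0.2, -0.8, 4.9]
finger_gap: -0.001
gripper_force: 2.7
```

Call:
servo_tool(commands=[0,0,0.006,0,0,0,-1,0,0,0.004,0,0,0,-1,0,0,0,0,0,0,-1])

```text
t: 9.15
tcp_pos: [0.4168, 0.2691, 0.0269]
tool_rot: [0.798, 0.602, 0.002, 0.001]
force: [-1.1, -1.2, 15.7]
finger_gap: -0.001
gripper_force: 7.4
```

Force jumped to 15.7 N, so the foot is on the bench. I'll hold briefly and check.

Call:
servo_tool(commands=[0,0,0,0,0,0,-1,0,0,0,0,0,0,-1,0,0,0,0,0,0,-1,0,0,0,0,0,0,-1,0,0,0,0,0,0,-1,0,0,0,0,0,0,-1])

```text
t: 9.65
tcp_pos: [0.4168, 0.2692, 0.0269]
tool_rot: [0.798, 0.602, 0.002, 0.001]
force: [-1.2, -1.0, 14.4]
finger_gap: 0.004
gripper_force: 6.9
```

```bash
python3 - <<'E'
from h import *
b=snap('side');s=manip.sense();print(s['tcp_pos'],s['force'])
cv2.imwrite('pics/w5.png',cv2.resize(b['img'][200:330,165:335],None,fx=4,fy=4,interpolation=3)[:,:,::-1])
E
```

```text
[0.41675856 0.2691575  0.02692346] [-1.57899396 -1.88321693 13.90142881]
```

View pics/w5.png

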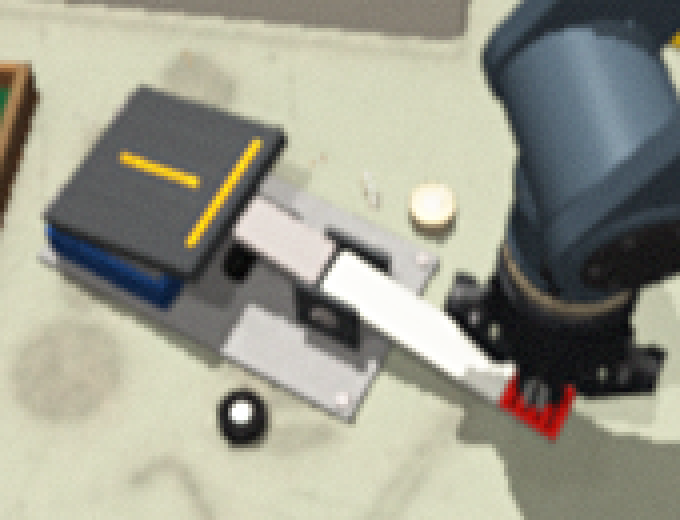

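The picture shows the lid raised, with a gap at its near edge around (190,270). The lever is down with the fingers on the pad, and the pucks are where they were. Handing in.

```bash
python3 -c "
from station import manip
print(manip.sign_off())"
```

```text
the job is handed in; nothing more can be done
None
```

The chock was slid about 70 mm clear of the lever, and the job was handed in with the pad held fully down (27 mm, about 14 N) and the lid up; sign-off gave no verdict.

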